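# Find the lock notch of a gas filter's clicking collar

### The job

Lock the gas filter on the bench: turn its black collar by the blue lug, counter-clockwise seen from above, click by click into the orange zone, and find by feel the one click there at which the collar can be pushed down. Press it fully home so that it stays down, then let go; leave the bottles, glassware, cap, tray and spanner around it where they are.

Things in the scene. Friction and masses are not known exactly. Their poses are not given: they have to be found in the camera images.
- filter: gas filter fixed to the bench; origin on its upright axis at bench height, x axis towards the middle of the orange zone. White dial disc 172 mm across, its top 56 mm high; a 60 mm steel barrel rises from it to 106 mm, a 38 mm fitting on that to 124 mm. Black collar ring round the barrel, radius 32 to 50 mm. Two pipe stubs under the dial end 108 mm from the axis.
- zone (a point): middle of the orange zone painted on the dial, 70 mm from the axis, 56 mm high. The zone reaches 24 degrees to either side, 54 to 84 mm from the axis. The one lock notch is hidden under the collar, at a random place up to 16 degrees (0.28 rad) either side of the middle, and cannot be seen; it is always at one of the collar's clicks.
- lug (a point): point on the white centre line of the blue lug's top, 70 mm from the axis. The lug is a radial block on the collar, 14 mm wide along the turn, 24 mm tall, upright flat sides, reaching from 50 to 88 mm from the axis. Tops of collar and lug are 92 mm above the bench while up, 83 mm when home; underside 12 mm over the dial while up. Bare dial beside it.
- collar (a joint): angle of the lug from the middle of the zone, counter-clockwise positive seen from above. Starts at -1.4 to -2.2 rad (lug clockwise of the zone), to be pushed counter-clockwise; hard stop at +0.40. Clicks every 15 degrees (0.262 rad), not at fixed angles; springs into the nearest click when let go. Passing a click takes about 3 to 5 N at the lug. It can be pushed back.
- carriage (a joint): how far the collar is pushed down: 0 up, 0.009 m fully home. Away from the lock notch it is blocked (gives under 2 mm even at 20 N). Resting in the notch's click, about 5 N straight down anywhere on collar or lug slides it all the way; it stays down by friction (no spring) and can then turn no more.
- bottle_a: white plastic bottle, 64 mm across, 130 mm tall, standing; origin under its centre
- bottle_b: white plastic bottle with label and blue cap, 64 mm across, 130 mm tall; origin under its centre
- beaker: glass beaker, 72 mm across, 90 mm tall; origin under its centre
- amber_jar: amber glass jar, 60 mm across, 100 mm tall; origin under its centre
- green_cap: loose green screw cap, 44 mm across, 14 mm high, lying beside the filter; origin under its centre
- spanner: small spanner, 130 mm long, lying flat beside the filter; origin under its middle, handle to its -x
- tube_rack: orange compartment tray, 80 x 120 x 50 mm; origin under its centre
Things that resemble listed ones, but are neither listed nor needed, are in the scene too. What is shaped like the filter but green or red is not meant.

How it is judged:
At the end, for the whole second after the job is handed in: The collar is pushed down at least 6.5 of its 9 mm and stays there, with the lug over the orange zone (lug point within 29 mm, seen from above, of the zone's middle) (value of joint carriage above 0.0065 m and horizontal distance between lug and zone below 0.029 m); the robot touches nothing.
It fails at once if a bottle, jar, beaker, cap, tray or spanner is shifted more than 30 mm (distance of any of bottle_a, bottle_b, beaker, amber_jar, green_cap, spanner, tube_rack from where it was at the start of the episode above 0.03 m).
It also fails if it takes over 54 s, if anything falls off the work surface, if the arm or the gripper's body presses on something with over 40 N, if the wrist force passes 120 N, or if a joint passes its speed limit or range.

### The arm

A 7-joint arm with a two-finger parallel gripper is mounted at the origin on the work surface. World frame = base frame: x ahead of the robot, y to its left, z up, the work surface at z = 0. Lengths are in m, angles in rad, forces in N, time in s.
With the tool pointing down it reaches from about 0.4 to 0.85 m from the base axis. Payload 10.4 kg.
Tool frame: the origin (TCP) lies at the centre of the arm's flange, where the gripper is bolted on; the fingertips stand 173 mm ahead of it and the grasp point (between the pads) lies 155 mm ahead of it; z points along the fingers, y is the line along which they close (so a half turn about z gives the same grasp; the last joint's range is limited). The gripper opens to 85 mm and grips with 20 to 120 N. Pads are 22 mm wide; open, the fingers measure 114 mm over their backs; the gripper's body (76 mm by 85 mm) begins 54 mm behind the grasp point. The pads swing forward as they close: fully open they stand 13 mm farther back than shut.
Start: joints at [-1.147, 0.332, -0.065, 1.46, 0.022, 1.35, -0.088], TCP at [0.27, 0.564, 0.405] pointing down, gripper open.
Joint ranges: [-2.6, 2.6], [-0.5, 2.12], [-1.47, 1.34], [0.16, 2.42], [-1.27, 4.41], [0.06, 2.06], [-2.6, 2.6]. Speed limits (rad/s): [2.22, 2.22, 2.79, 2.79, 3.14, 3.14, 3.14].

### API

Orientations are given as a unit quaternion [x, y, z, w].
In Python, from workcell import manip, viewer, finder gives the robot as it stands.
- The arm moves only by the tool arm_command, never from a script. Its argument "plan" is a list of rows, each an object with "dp": the shift along the tool's x, y, z in mm, a list of three; "spin": the turn about the tool's z in rad. A call has 1 to 5 rows; each row shifts and turns the commanded pose from where the row before left it, along the tool's axes as they then stand; what a row does not reach is not made up. A row lasts 1/10 s, in which the tool goes at most 50 mm and 8.59 degrees, less where a joint would pass 70% of its speed; a pose out of reach is approached as far as the arm can. A call is refused whole if a number of a shift passes 50 or a number of a turn 0.15, either way. A call with a gripper value outside its range is refused whole. "grip" is the closure, from -1 (fully open) to 1 (shut), set as the call begins (left out, the last holds). The fingers move at their own pace and stop on an object; "newtons" is the grip in N (left out, the last holds). Time passes only in rows, so rows that do not move let the fingers close. It gives the time, the measured TCP pose, the force, the opening and the grip force at its end, in the units of the state.
- manip.get_obs(): the state, without advancing time (a new reading comes with each control period).
- viewer.camera(name): name is "scene" or "top" or "wrist"; returns the picture (400x640x3 uint8, blue, green, red); there is no depth.
- viewer.camera_params(name): a dict with "vertical_fov" (degrees; the focal length in pixels is half the picture's height over the tangent of half this angle, whatever the lens; pixels are square), "cx", "cy" (the principal point, pixels), "R" (3x3) and "t" (3): a world point X has camera coordinates R X + t; the wrist camera has in their place "T_tool_cam" (4x4, takes a point from camera to tool coordinates, whose origin is the TCP and whose axes are the flange's). Camera axes: x right, y down, z forward; pixel columns grow to the right and rows downward; lengths in m; the calibration is good to about 2 mm. A picture is of the moment at which its call begins: read the wrist's pose just before it. camera_params takes no time and is no camera call.
- manip.hand_in(): hands the job in; it is judged then, once.
Trained networks look in the newest picture that a camera, given by its name, has taken for a name from the list of things; names that differ only in an ending like _2 or _b are one class to them, and where a whole thing is asked for, a point or a joint stands for the part that bears it (a point fixed in the world has none). Each returns a list of dicts, best first, with "score" (0 to 1); they miss things now and then, are a little off and sometimes report something else, mostly with a low value. They report only what shows in the picture. A call takes as long as a camera call. They do not tell look-alikes from the thing itself.
- finder.find_in(camera, thing): "position" ([x, y, z] in m, in world coordinates, good to about 4 mm: the middle of the surface that is visible of it).
The state is a dict: "clock": time; "joint_pos": joint angles; "joint_velocities": joint speeds; "tau": joint torques, N m; "position": TCP position; "ee_rot": TCP orientation; "ft_force": force on the tool from outside, world axes, zero at the start; "torque": the same for the moment, N m; "grip_width": opening from 0.0 (shut) to 1.0 (fully open); "grasp_force": force on a finger pad.
Only numpy, scipy, OpenCV 4.12 (cv2) and the standard library are available. Lean on these libraries where they do the work, as an engineer would, in place of code of your own. Each camera call takes 0.05 s, during which the arm holds its last target. There are 200 camera calls.

## Working session

There is one attempt and no reset: what is moved stays moved. The work goes in short steps, Python scripts to look and compute and a tool call to move; the robot and the scene stay as the last step left them, time stands still between calls to the robot, and variables do not carry over. Pictures are saved under pics/ and viewed, at most 10 in all, crops included, and the job is handed in when it is done.

Besides the shell and the picture viewer there is one more tool, called as name([rows], argument=value, ...), one row to a line, values as JSON. arm_command: Moves the arm, as the interface text tells. Its arguments: {"type":"object","properties":{"plan":{"type":"array","items":{"type":"object","properties":{"dp":{"type":"array","items":{"type":"number"}},"spin":{"type":"number"}}}},"grip":{"type":"number"},"newtons":{"type":"number"}},"required":["plan"]}

```bash
mkdir -p pics; python3 - <<'E'
from workcell import manip, viewer, finder
import cv2, numpy as np
for c in ("top","scene"):
    cv2.imwrite(f"pics/{c}1.png", viewer.camera(c))
    for n in ("filter","lug"):
        for d in finder.find_in(c,n)[:4]: print(c,n,np.round(d["position"],3),round(d["score"],2))
    p=viewer.camera_params(c); print(c,p)
o=manip.get_obs(); print({k:np.round(o[k],3) for k in ("clock","position","ee_rot","ft_force","grip_width")})
E
```

```text
top filter [0.59  0.077 0.059] 0.96
top filter [0.304 0.17  0.056] 0.64
top filter [ 0.339 -0.171  0.056] 0.61
top lug [ 0.348 -0.159  0.095] 0.97
top lug [0.6   0.067 0.091] 0.84
top lug [0.312 0.177 0.093] 0.68
top lug [0.488 0.025 0.015] 0.55
top {'vertical_fov': 47.461968199828085, 'cx': 319.34832137740136, 'cy': 198.21645235279183, 'R': array([[-0.03552458, -0.99935702, -0.00485295],
       [-0.97576973,  0.03573435, -0.21586221],
       [ 0.21589683, -0.00293305, -0.97641178]]), 't': array([0.02085495, 0.50602898, 1.05421086])}
scene filter [0.638 0.062 0.054] 0.88
scene filter [0.354 0.154 0.054] 0.83
scene lug [0.629 0.055 0.092] 0.98
scene lug [ 0.39  -0.16   0.091] 0.89
scene lug [0.351 0.171 0.086] 0.76
scene {'vertical_fov': 54.095283630926495, 'cx': 317.84937159814655, 'cy': 198.73056584835217, 'R': array([[ 0.22239815,  0.9748032 ,  0.01725645],
       [ 0.50377918, -0.09974586, -0.85805437],
       [-0.83471289,  0.19952314, -0.51326885]]), 't': array([-0.13381166, -0.17321242,  1.45000708])}
{'clock': np.float64(0.3), 'position': array([0.27 , 0.564, 0.404]), 'ee_rot': array([ 0.222,  0.975, -0.   , -0.   ]), 'ft_force': array([ 0.063,  0.023, -0.066]), 'grip_width': np.float64(1.005)}
```

View pics/top1.png

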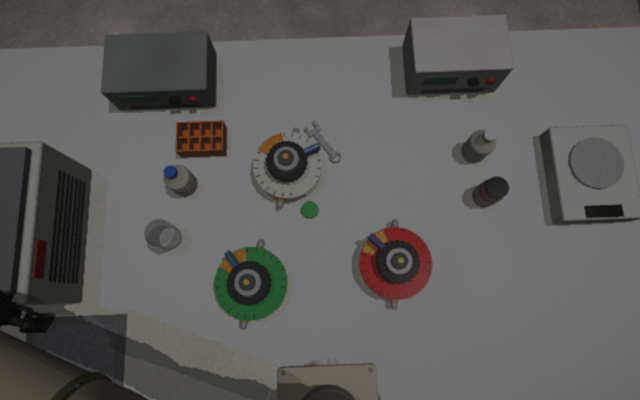

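View pics/scene1.png

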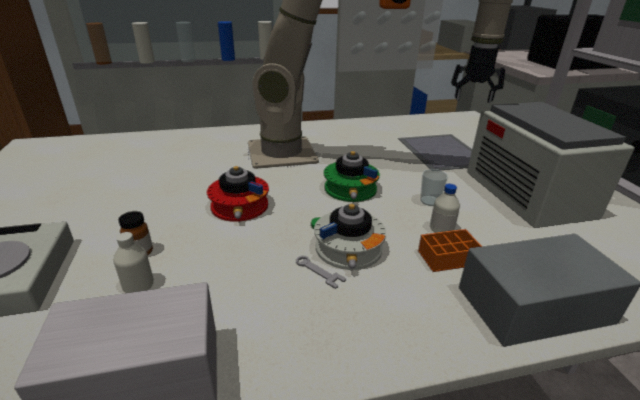

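The white filter is at top px (286,163), with the orange zone at (271,143) and the lug at (311,148). The look-alikes are green (249,283) and red (396,262). Only the white dial fits the description, so I'll confirm it in a crop and measure.

```bash
cat > h.py <<'E'
from workcell import manip, viewer, finder
import cv2, numpy as np
from scipy.spatial.transform import Rotation as Rot
def ray(cam,uv,z,tool=None):
    p=viewer.camera_params(cam); f=200/np.tan(np.radians(p["vertical_fov"])/2)
    d=np.array([(uv[0]-p["cx"])/f,(uv[1]-p["cy"])/f,1])
    if tool is None: R=p["R"];c=-R.T@p["t"];d=R.T@d
    else:
        T=np.eye(4);T[:3,:3]=Rot.from_quat(tool[1]).as_matrix();T[:3,3]=tool[0]
        T=T@p["T_tool_cam"];c=T[:3,3];d=T[:3,:3]@d
    return c+d*(z-c[2])/d[2]
def proj(cam,X):
    p=viewer.camera_params(cam); f=200/np.tan(np.radians(p["vertical_fov"])/2)
    x=p["R"]@X+p["t"]; return np.array([p["cx"]+f*x[0]/x[2],p["cy"]+f*x[1]/x[2]])
E
python3 - <<'E'
from h import *
im=cv2.imread("pics/top1.png"); x0,y0=235,110
c=im[y0:215,x0:350]; big=cv2.resize(c,None,fx=6,fy=6,interpolation=cv2.INTER_CUBIC)
cv2.imwrite("pics/crop1.png",big)
hsv=cv2.cvtColor(c,cv2.COLOR_BGR2HSV)
for n,lo,hi,z in(("orange",(8,120,90),(22,255,255),.056),("blue",(100,100,50),(130,255,255),.092)):
    m=cv2.inRange(hsv,lo,hi); k,l,s,ce=cv2.connectedComponentsWithStats(m)
    for i in range(1,k):
        if s[i,4]>15: uv=ce[i]+[x0,y0]; print(n,s[i],uv,ray("top",uv,z).round(4))
E
```

```text
orange [ 24  24  24  20 213] [270.18309859 142.84976526] [0.6528 0.1207 0.056 ]
orange [48 44  5  5 23] [285.         155.82608696] [0.6174 0.0842 0.056 ]
blue [70 36 14  8 30] [311.73333333 149.96666667] [0.6182 0.0168 0.092 ]
```

View pics/crop1.png

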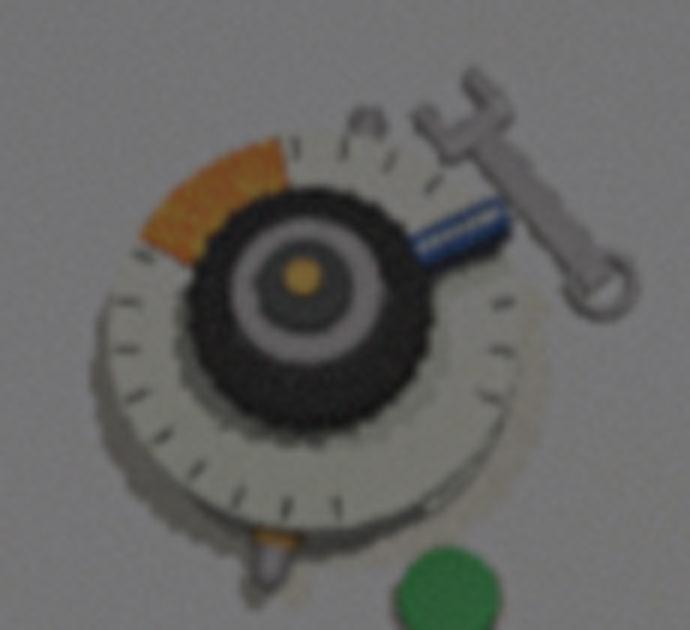

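The crop confirms the white filter: collar centre at px (287,161.5), lug line from (304.7,151.7) to (318.3,145.3), zone centred at (270,143). The spanner lies just outside the lug's end.

```bash
python3 - <<'E'
from h import *
px=lambda u,v:(235+u/6-.4,110+v/6-.4)
a1=ray("top",px(312,309),.092);a2=ray("top",px(306.5,291),.106);a3=ray("top",px(303,276),.124)
a4=ray("top",px(314,330),.056)
print(a1,a2,a3,a4)
l1=ray("top",px(418,250),.092);l2=ray("top",px(500,212),.092);print(l1,l2)
A=(a1+a2)[:2]/2
for X in(l1,l2,np.array([.6528,.1207])): d=X[:2]-A;print(np.hypot(*d),np.degrees(np.arctan2(d[1],d[0])))
o=manip.get_obs();R=Rot.from_quat(o["ee_rot"]).as_matrix();print(R.round(3))
print(viewer.camera_params("wrist"))
for n in("spanner","green_cap"):
  for d in finder.find_in("top",n)[:2]:print(n,d)
E
```

```text
[0.5924065  0.07802294 0.092     ] [0.59555405 0.07908276 0.106     ] [0.595969   0.07904789 0.124     ] [0.59452379 0.07986018 0.056     ]
[0.61556075 0.03493542 0.092     ] [0.63038313 0.00143806 0.092     ]
0.0486641299648075 -63.675300763086796
0.08527519511706963 -64.72985293394674
0.07236119337037861 35.623411746054856
[[-0.902  0.432 -0.   ]
 [ 0.432  0.902 -0.   ]
 [ 0.    -0.    -1.   ]]
{'vertical_fov': 63.8507058718743, 'cx': 319.94278397427973, 'cy': 201.96859972564553, 'T_tool_cam': array([[-1.23257493e-04, -9.65194519e-01, -2.61533028e-01,
         6.60557681e-02],
       [ 9.99999748e-01, -3.01899117e-04,  6.42878311e-04,
        -6.97120930e-04],
       [-6.99459212e-04, -2.61532883e-01,  9.65194313e-01,
         3.13163167e-02],
       [ 0.00000000e+00,  0.00000000e+00,  0.00000000e+00,
         1.00000000e+00]])}
spanner {'position': [0.6716, -0.0133, 0.0058], 'score': 0.55}
green_cap {'position': [0.4885, 0.0278, 0.0161], 'score': 0.76}
```

```bash
cat >> h.py <<'E'
A=np.array([.594,.0787])
def state():
    o=manip.get_obs(); R=Rot.from_quat(o["ee_rot"]).as_matrix()
    return np.array(o["position"]),np.arctan2(R[1,0],R[0,0]),o
def rows(wps,start=None):
    """wps: (x,y,z,xangle,n) ; prints rounded rows in tool axes"""
    p,a,_=state() if start is None else (*start,None)
    p=p.copy(); out=[]
    for x,y,z,b,n in wps:
        for i in range(n):
            d=(np.array([x,y,z])-p)/(n-i); s=(((a-b)+np.pi)%(2*np.pi)-np.pi)/(n-i)
            ex=np.array([np.cos(a),np.sin(a),0]);ey=np.array([np.sin(a),-np.cos(a),0])
            r=np.round([d@ex*1e3,d@ey*1e3,-d[2]*1e3]); s=round(s,3)
            p+=(r[0]*ex+r[1]*ey+[0,0,-r[2]])/1e3; a-=s
            out.append({"dp":r.astype(int).tolist(),"spin":s})
    for i in range(0,len(out),5): print(str(out[i:i+5]).replace("'",'"'))
    return p,a
def pol(phi,r,z,n,c=None):  # tool radial at lug angle phi (deg world)
    t=np.radians(phi); c=A if c is None else c
    return (*(c+r*np.array([np.cos(t),np.sin(t)])),z,t+np.pi,n)
E
python3 - <<'E'
from h import *
p,a,_=state()
rows([(.29,.38,.43,a,5),pol(-64.3,.072,.40,15)])
E
```

```text
[{"dp": [-19, -31, -5], "spin": np.float64(0.0)}, {"dp": [-20, -32, -5], "spin": np.float64(0.0)}, {"dp": [-19, -31, -5], "spin": np.float64(0.0)}, {"dp": [-20, -32, -5], "spin": np.float64(0.0)}, {"dp": [-19, -31, -5], "spin": np.float64(0.0)}]
[{"dp": [-31, -12, 2], "spin": np.float64(0.045)}, {"dp": [-31, -11, 2], "spin": np.float64(0.045)}, {"dp": [-32, -10, 2], "spin": np.float64(0.045)}, {"dp": [-32, -8, 2], "spin": np.float64(0.045)}, {"dp": [-32, -7, 2], "spin": np.float64(0.045)}]
[{"dp": [-33, -5, 2], "spin": np.float64(0.045)}, {"dp": [-33, -4, 2], "spin": np.float64(0.045)}, {"dp": [-33, -2, 2], "spin": np.float64(0.045)}, {"dp": [-33, -1, 2], "spin": np.float64(0.045)}, {"dp": [-33, 1, 2], "spin": np.float64(0.045)}]
[{"dp": [-33, 2, 2], "spin": np.float64(0.045)}, {"dp": [-33, 4, 2], "spin": np.float64(0.045)}, {"dp": [-33, 5, 2], "spin": np.float64(0.045)}, {"dp": [-32, 7, 2], "spin": np.float64(0.045)}, {"dp": [-32, 8, 2], "spin": np.float64(0.045)}]
```

arm_command([
  {"dp": [-19, -31, -5], "spin": 0},
  {"dp": [-20, -32, -5], "spin": 0},
  {"dp": [-19, -31, -5], "spin": 0},
  {"dp": [-20, -32, -5], "spin": 0},
  {"dp": [-19, -31, -5], "spin": 0},
], grip=0.4, newtons=30)

```text
clock: 0.9
position: [0.2898, 0.3785, 0.4299]
ee_rot: [0.222, 0.975, 0.0, 0.0]
ft_force: [-0.2, -0.6, 0.7]
grip_width: 0.297
grasp_force: 0.0
```

arm_command([
  {"dp": [-31, -12, 2], "spin": 0.045},
  {"dp": [-31, -11, 2], "spin": 0.045},
  {"dp": [-32, -10, 2], "spin": 0.045},
  {"dp": [-32, -8, 2], "spin": 0.045},
  {"dp": [-32, -7, 2], "spin": 0.045},
])

```text
clock: 1.4
position: [0.4018, 0.2567, 0.4199]
ee_rot: [0.331, 0.944, 0.0, 0.0]
ft_force: [0.6, 0.2, 0.9]
grip_width: 0.306
grasp_force: 0.0
```

arm_command([
  {"dp": [-33, -5, 2], "spin": 0.045},
  {"dp": [-33, -4, 2], "spin": 0.045},
  {"dp": [-33, -2, 2], "spin": 0.045},
  {"dp": [-33, -1, 2], "spin": 0.045},
  {"dp": [-33, 1, 2], "spin": 0.045},
])

```text
clock: 1.9
position: [0.5139, 0.1347, 0.4098]
ee_rot: [0.434, 0.901, 0.0, 0.0]
ft_force: [0.0, 0.2, -0.0]
grip_width: 0.297
grasp_force: 0.0
```

arm_command([
  {"dp": [-33, 2, 2], "spin": 0.045},
  {"dp": [-33, 4, 2], "spin": 0.045},
  {"dp": [-33, 5, 2], "spin": 0.045},
  {"dp": [-32, 7, 2], "spin": 0.045},
  {"dp": [-32, 8, 2], "spin": 0.045},
])

```text
clock: 2.4
position: [0.6258, 0.0131, 0.3997]
ee_rot: [0.533, 0.846, 0.0, 0.0]
ft_force: [0.4, 0.4, 0.1]
grip_width: 0.3
grasp_force: 0.0
```

Arm tracks exactly. A close look with the wrist camera.

```bash
python3 - <<'E'
from h import *
p,a,o=state(); T=(p,o["ee_rot"])
im=viewer.camera("wrist")
rings=[(.056,.086,(0,0,255)),(.106,.030,(0,255,0)),(.092,.050,(255,0,255))]
# project circles of the estimated axis
P=viewer.camera_params("wrist"); f=200/np.tan(np.radians(P["vertical_fov"])/2)
M=np.eye(4);M[:3,:3]=Rot.from_quat(T[1]).as_matrix();M[:3,3]=p;M=np.linalg.inv(M@P["T_tool_cam"])
hsv=cv2.cvtColor(im,cv2.COLOR_BGR2HSV)
for n,lo,hi,z in(("orange",(5,120,60),(22,255,255),.056),("blue",(100,90,30),(130,255,255),.092)):
    k,l,s,ce=cv2.connectedComponentsWithStats(cv2.inRange(hsv,lo,hi))
    for i in range(1,k):
        if s[i,4]>80: print(n,s[i],ce[i],ray("wrist",ce[i],z,T).round(4))
for z,r,c in rings:
    for t in np.linspace(0,2*np.pi,90):
        X=M@[A[0]+r*np.cos(t),A[1]+r*np.sin(t),z,1]
        if X[2]>0: cv2.circle(im,(int(P["cx"]+f*X[0]/X[2]),int(P["cy"]+f*X[1]/X[2])),1,c,-1)
cv2.imwrite("pics/w1.png",im)
E
```

```text
orange [472   0  59  17 498] [500.29718876   5.11646586] [0.6981 0.2225 0.056 ]
orange [ 372   54   41   81 2247] [394.90298175  95.20427236] [0.652  0.1182 0.056 ]
orange [314  98  19  19 281] [323.32384342 107.11032028] [0.5969 0.0801 0.056 ]
orange [  25  172   56   67 1571] [ 54.61043921 206.89242521] [ 0.394  -0.1247  0.056 ]
orange [ 82 240  20  26 281] [ 90.113879  252.8113879] [ 0.4396 -0.1586  0.056 ]
blue [313 165  17  45 482] [320.82365145 187.07676349] [0.6243 0.0174 0.092 ]
blue [  1 201  65  32 784] [ 33.70153061 215.65306122] [ 0.4023 -0.1184  0.092 ]
```

View pics/w1.png

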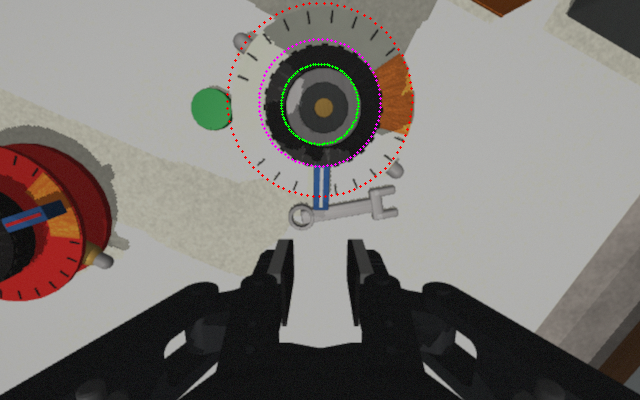

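The overlay fits within about 1 mm. The lug (px 321,187) is centred between the fingers and lines up with them. The zone is at about 35°, so the candidate clicks are world 25.7° and 40.7° (−9° and +6° from the zone's middle). I'll descend to straddle the lug.

arm_command([
  {"dp": [0, 0, 40], "spin": 0},
  {"dp": [0, 0, 40], "spin": 0},
  {"dp": [0, 0, 36], "spin": 0},
  {"dp": [0, 0, 20], "spin": 0},
  {"dp": [0, 0, 18], "spin": 0},
])

```text
clock: 2.95
position: [0.6246, 0.0142, 0.2441]
ee_rot: [0.532, 0.847, -0.0, -0.001]
ft_force: [0.5, 1.0, 0.9]
grip_width: 0.302
grasp_force: 0.0
```

```bash
python3 - <<'E'
from h import *
p,a,o=state();print(p,np.degrees(a),o["ft_force"],o["joint_pos"])
s=rows([pol(-64.3+15*k/4,.072,.246,1) for k in range(1,25)])
E
```

```text
[0.62463378 0.01415203 0.24405698] 115.73684555669706 [0.52335123 0.97777364 0.92889446] [-0.42752959  0.48856563  0.42811991  1.65557217 -0.22673312  1.04834722
  0.51961796]
[{"dp": [0, 5, -2], "spin": np.float64(-0.065)}, {"dp": [0, 5, 0], "spin": np.float64(-0.065)}, {"dp": [0, 4, 0], "spin": np.float64(-0.066)}, {"dp": [0, 5, 0], "spin": np.float64(-0.065)}, {"dp": [0, 5, 0], "spin": np.float64(-0.066)}]
[{"dp": [0, 5, 0], "spin": np.float64(-0.065)}, {"dp": [1, 4, 0], "spin": np.float64(-0.066)}, {"dp": [0, 5, 0], "spin": np.float64(-0.065)}, {"dp": [0, 5, 0], "spin": np.float64(-0.065)}, {"dp": [0, 4, 0], "spin": np.float64(-0.066)}]
[{"dp": [0, 5, 0], "spin": np.float64(-0.065)}, {"dp": [0, 5, 0], "spin": np.float64(-0.066)}, {"dp": [0, 5, 0], "spin": np.float64(-0.065)}, {"dp": [1, 4, 0], "spin": np.float64(-0.066)}, {"dp": [0, 5, 0], "spin": np.float64(-0.065)}]
[{"dp": [0, 5, 0], "spin": np.float64(-0.066)}, {"dp": [0, 4, 0], "spin": np.float64(-0.065)}, {"dp": [0, 5, 0], "spin": np.float64(-0.065)}, {"dp": [0, 5, 0], "spin": np.float64(-0.066)}, {"dp": [1, 5, 0], "spin": np.float64(-0.065)}]
[{"dp": [0, 4, 0], "spin": np.float64(-0.066)}, {"dp": [0, 5, 0], "spin": np.float64(-0.065)}, {"dp": [0, 5, 0], "spin": np.float64(-0.066)}, {"dp": [0, 4, 0], "spin": np.float64(-0.065)}]
```

arm_command([
  {"dp": [0, 5, -1], "spin": -0.065},
  {"dp": [0, 5, 0], "spin": -0.065},
  {"dp": [0, 4, 0], "spin": -0.066},
  {"dp": [0, 5, 0], "spin": -0.065},
  {"dp": [0, 5, 0], "spin": -0.066},
])

```text
clock: 3.45
position: [0.6451, 0.0272, 0.2466]
ee_rot: [0.386, 0.923, 0.0, -0.0]
ft_force: [-0.3, -0.3, -0.2]
grip_width: 0.297
grasp_force: 0.0
```

arm_command([
  {"dp": [0, 5, 0], "spin": -0.065},
  {"dp": [1, 4, 0], "spin": -0.066},
  {"dp": [0, 5, 0], "spin": -0.065},
  {"dp": [0, 5, 0], "spin": -0.065},
  {"dp": [0, 4, 0], "spin": -0.066},
])

```text
clock: 3.95
position: [0.6582, 0.0454, 0.2464]
ee_rot: [0.231, 0.973, -0.001, -0.001]
ft_force: [-3.7, -1.5, 1.3]
grip_width: 0.302
grasp_force: 1.5
```

arm_command([
  {"dp": [0, 5, 0], "spin": -0.065},
  {"dp": [0, 5, 0], "spin": -0.066},
  {"dp": [0, 5, 0], "spin": -0.065},
  {"dp": [1, 4, 0], "spin": -0.066},
  {"dp": [0, 5, 0], "spin": -0.065},
])

```text
clock: 4.45
position: [0.6654, 0.0671, 0.2466]
ee_rot: [0.07, 0.998, -0.001, -0.0]
ft_force: [1.3, -1.2, 0.2]
grip_width: 0.304
grasp_force: 0.9
```

arm_command([
  {"dp": [0, 5, 0], "spin": -0.066},
  {"dp": [0, 4, 0], "spin": -0.065},
  {"dp": [0, 5, 0], "spin": -0.065},
  {"dp": [0, 5, 0], "spin": -0.066},
  {"dp": [1, 5, 0], "spin": -0.065},
])

```text
clock: 4.95
position: [0.6647, 0.092, 0.2466]
ee_rot: [-0.094, 0.996, -0.0, -0.0]
ft_force: [0.8, -0.2, -0.4]
grip_width: 0.3
grasp_force: 0.2
```

arm_command([
  {"dp": [0, 4, 0], "spin": -0.066},
  {"dp": [0, 5, 0], "spin": -0.065},
  {"dp": [0, 5, 0], "spin": -0.066},
  {"dp": [0, 4, 0], "spin": -0.065},
  {"dp": [0, 0, 0], "spin": 0},
])

```text
clock: 5.45
position: [0.6594, 0.1102, 0.2467]
ee_rot: [-0.223, 0.975, 0.0, -0.0]
ft_force: [-0.2, 0.5, 0.2]
grip_width: 0.298
grasp_force: 0.0
```

```bash
python3 - <<'E'
from h import *
p,a,o=state();d=p[:2]-A;print(p,np.degrees(a)-180,np.hypot(*d),np.degrees(np.arctan2(d[1],d[0])),o["ft_force"],o["joint_pos"][-1])
T=(p,o["ee_rot"]);im=viewer.camera("wrist");cv2.imwrite("pics/w2.png",im)
E
```

```text
[0.65939984 0.1102347  0.24665356] -334.21076655113563 0.07260562149880581 25.742582327838576 [-0.21801172  0.52174149  0.22324325] 1.8222950472389268
```

View pics/w2.png

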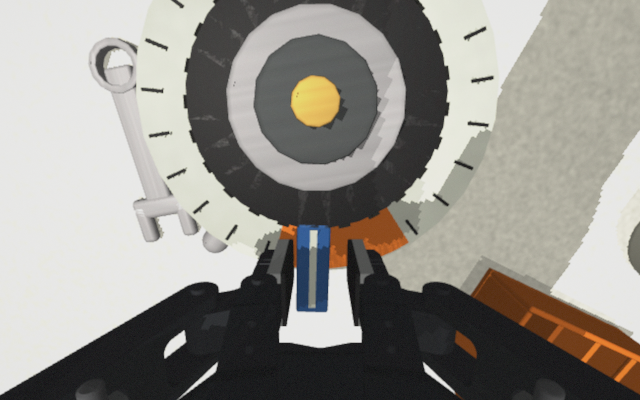

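The lug (px 313,270) sits free between the pads, over the clockwise part of the orange zone. Next: lift, shut the fingers and test-press.

arm_command([
  {"dp": [0, 0, -25], "spin": 0},
  {"dp": [0, -2, -15], "spin": 0},
])

```text
clock: 5.7
position: [0.6607, 0.1077, 0.2881]
ee_rot: [-0.221, 0.975, 0.0, 0.001]
ft_force: [0.4, 0.3, 1.7]
grip_width: 0.298
grasp_force: 0.0
```

arm_command([
  {"dp": [0, 0, 0]},
  {"dp": [0, 0, 0]},
  {"dp": [0, 0, 0]},
  {"dp": [0, 0, 5]},
  {"dp": [0, 0, 10]},
], grip=1)

```text
invalid input at $.plan[0]: expected keys dp, spin
```

arm_command([
  {"dp": [0, 0, 3]},
  {"dp": [0, 0, 2]},
  {"dp": [0, 0, 2]},
  {"dp": [0, 0, 1]},
  {"dp": [0, 0, 0]},
])

```text
invalid input at $.plan[0]: expected keys dp, spin
```

arm_command([
  {"dp": [0, 0, 0], "spin": 0},
  {"dp": [0, 0, 0], "spin": 0},
  {"dp": [0, 0, 0], "spin": 0},
  {"dp": [0, 0, 5], "spin": 0},
  {"dp": [0, 0, 10], "spin": 0},
], grip=1)

```text
clock: 6.2
position: [0.6605, 0.1078, 0.2712]
ee_rot: [-0.222, 0.975, 0.0, 0.0]
ft_force: [0.2, 0.6, -0.4]
grip_width: -0.001
grasp_force: 0.0
```

arm_command([
  {"dp": [0, 0, 3], "spin": 0},
  {"dp": [0, 0, 2], "spin": 0},
  {"dp": [0, 0, 2], "spin": 0},
  {"dp": [0, 0, 1], "spin": 0},
  {"dp": [0, 0, 0], "spin": 0},
])

```text
clock: 6.7
position: [0.6604, 0.1076, 0.2641]
ee_rot: [-0.222, 0.975, -0.0, 0.0]
ft_force: [-2.5, -0.5, 5.1]
grip_width: 0.003
grasp_force: 2.2
```

arm_command([
  {"dp": [0, 0, 1], "spin": 0},
  {"dp": [0, 0, 1], "spin": 0},
  {"dp": [0, 0, 1], "spin": 0},
  {"dp": [0, 0, 0], "spin": 0},
])

```text
clock: 7.1
position: [0.6606, 0.1078, 0.2616]
ee_rot: [-0.222, 0.975, 0.0, 0.0]
ft_force: [-3.7, -0.7, 6.9]
grip_width: -0.0
grasp_force: 3.9
```

arm_command([
  {"dp": [0, 0, 1], "spin": 0},
  {"dp": [0, 0, 1], "spin": 0},
  {"dp": [0, 0, 1], "spin": 0},
  {"dp": [0, 0, 0], "spin": 0},
])

```text
clock: 7.5
position: [0.6606, 0.1076, 0.2583]
ee_rot: [-0.222, 0.975, -0.0, 0.0]
ft_force: [-2.3, -0.8, 6.0]
grip_width: 0.002
grasp_force: 3.1
```

It slides with a steady 6 N, so this looks like the notch. I'll press on until the force rises.

arm_command([
  {"dp": [0, 0, 1], "spin": 0},
  {"dp": [0, 0, 1], "spin": 0},
  {"dp": [0, 0, 1], "spin": 0},
  {"dp": [0, 0, 1], "spin": 0},
  {"dp": [0, 0, 0], "spin": 0},
])

```text
clock: 8.0
position: [0.6607, 0.1077, 0.2548]
ee_rot: [-0.222, 0.975, 0.0, 0.001]
ft_force: [-4.5, 0.0, 9.7]
grip_width: -0.001
grasp_force: 4.5
```

arm_command([
  {"dp": [0, 0, 1], "spin": 0},
  {"dp": [0, 0, 1], "spin": 0},
  {"dp": [0, 0, 0], "spin": 0},
])

```text
clock: 8.3
position: [0.6608, 0.1077, 0.2537]
ee_rot: [-0.222, 0.975, 0.0, 0.001]
ft_force: [-6.0, -2.1, 14.5]
grip_width: 0.001
grasp_force: 7.2
```

arm_command([
  {"dp": [0, 0, 2], "spin": 0},
  {"dp": [0, 0, 1], "spin": 0},
  {"dp": [0, 0, 0], "spin": 0},
])

```text
clock: 8.6
position: [0.6612, 0.1077, 0.252]
ee_rot: [-0.222, 0.975, 0.0, 0.002]
ft_force: [-7.2, -1.6, 21.2]
grip_width: -0.001
grasp_force: 10.6
```

arm_command([
  {"dp": [0, 0, -10], "spin": 0},
  {"dp": [0, 0, -30], "spin": 0},
  {"dp": [0, 0, -40], "spin": 0},
  {"dp": [0, 0, -40], "spin": 0},
  {"dp": [0, 0, 0], "spin": 0},
])

```text
clock: 9.1
position: [0.6616, 0.1079, 0.3754]
ee_rot: [-0.222, 0.975, 0.0, 0.005]
ft_force: [-0.3, -0.6, -0.0]
grip_width: 0.0
grasp_force: 0.0
```

```bash
python3 - <<'E'
from h import *
im=viewer.camera("scene");cv2.imwrite("pics/s2.png",cv2.resize(im[170:290,270:430],None,fx=5,fy=5,interpolation=cv2.INTER_CUBIC))
cv2.imwrite("pics/w3.png",viewer.camera("wrist"))
for n in("lug",):
    for d in finder.find_in("scene",n)[:3]:print(d)
    for d in finder.find_in("wrist",n)[:3]:print(d)
E
```

```text
{'position': [0.3883, -0.1575, 0.0875], 'score': 0.82}
{'position': [0.6339, 0.0787, 0.0833], 'score': 0.77}
{'position': [0.3466, 0.1483, 0.0833], 'score': 0.53}
{'position': [0.5956, 0.0817, 0.0828], 'score': 0.66}
```

View pics/s2.png

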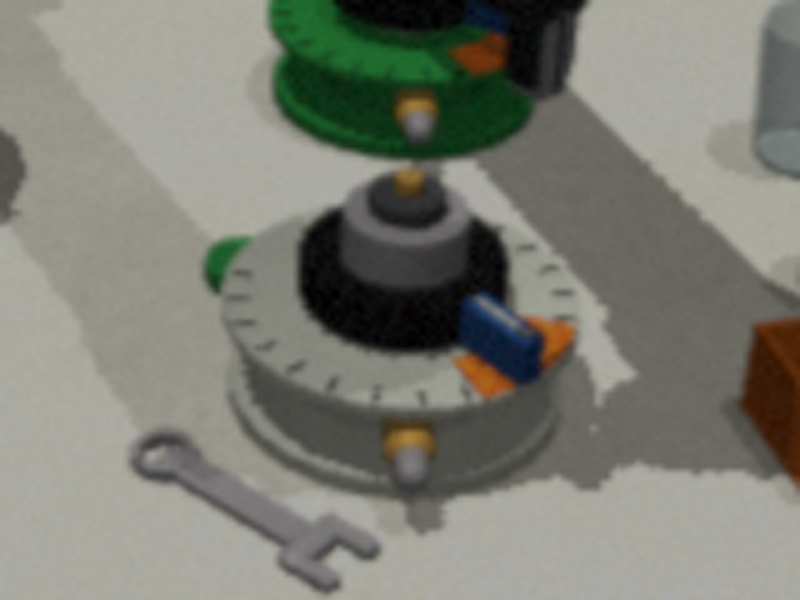

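View pics/w3.png

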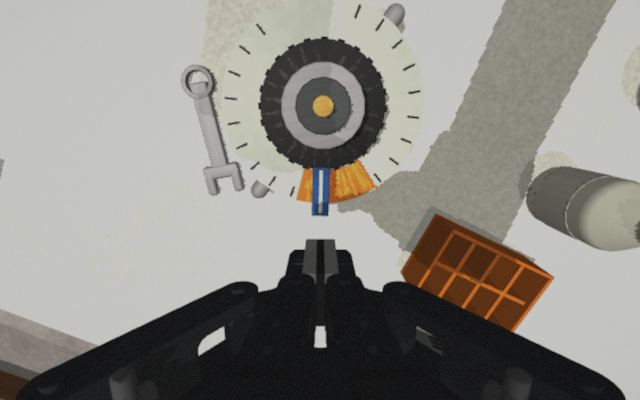

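The collar sits low with more of the barrel showing. The lug is over the orange zone (wrist px 320,190; zone 297–375), nothing else has moved, and the gripper is clear. Handing in.

```bash
python3 -c "
from workcell import manip
print(manip.hand_in())"
```

```text
the job is handed in; nothing more can be done
None
```

The collar went down at the first click I tried in the orange zone (about 9° clockwise of its middle), was pressed home to 21 N and stayed down after release; I saw nothing else moved, and the job is handed in at about 9 s, though the hand-in returned no verdict.

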